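Hang the work light back on its peg

TASK

The small grey work light with the orange eye was left standing among the stock in the pick shelf. Lift it up over the shelf's yellow front rail, draw it out forwards, towards the robot's side, clear of the shelf at a height above the rail, and then hang it by its eye on the red peg of the grey post, letting it hang freely and still. Leave the two cartons and the tape roll where they are.

Things in the scene. Friction and masses are not known exactly. Their poses are not given: they have to be found in the camera images.
- lamp: Rigid work light, about 250 g, upright in any bay. Origin: centre of underside; z up, lens to -x, y its width. Grey body 30 (x) x 46 (y) x 108 (z) mm; on top an orange eye plate 12 thick (x), 46 wide (y), z 108 to 152, its hole through along x: 26 wide, z 114 to 142. Pinch it across y from above near the hole's height, a finger on each side edge; the peg then passes between them.
- lamp_eye (a point): Centre of the hole in the lamp's eye, 128 mm above the lamp's underside, axes as the lamp's; the hole runs along x.
- shelf: Fixed open-topped pick shelf, 180 (x) x 360 (y) x 120 mm, left or right on the table. Origin: centre of underside, on the table; front faces its -x (robot). Floor at z 50 mm; yellow front rail x -90 to -82, top z 95 (45 above the floor); sides and clear dividers (y -60, +60) to z 100, back wall x 84 to 90 to z 120. Bays centred at y -118, 0, 118, one thing in each.
- post: Fixed hanging post on the other side of the table from the shelf: grey strut 30 x 30 mm, top at 215 mm, on a dark foot plate 10 mm thick (x -90 to 25, y -55 to 55 mm). Origin: on the table under the strut's middle; its one peg, a straight red steel rod 10 mm thick, points to -x (towards the robot) and slopes up.
- peg_root (a point): Point on the peg's axis where it leaves the strut's face: 15 mm in front (-x) of the post's axis, 200 mm above the table; axes as the post's (level, x away from the robot).
- peg_tip (a point): Free end of the peg, on its axis (the rounded end is 5 mm further): 85 mm from peg_root along the peg, i.e. 82 mm towards the post's -x and 22 mm higher (15 degree upward slope). Axes as the post's.
- carton_brown: Loose brown carton 75 x 62 x 70 mm high, 300 g, standing in another bay of the shelf; origin: centre of its underside. Leave it.
- carton_blue: Loose blue carton 60 x 56 x 58 mm high, 300 g, standing in another bay of the shelf; origin: centre of its underside. Leave it.
- tape: Loose yellow tape roll lying flat on the table just behind the post, outer diameter 84, hole 70, 48 mm high, 150 g; origin: centre of its underside. Leave it.
Mind the look-alikes: they are no part of the job. What is shaped like the post but blue or green is not meant.

How it is judged:
By the outcome, as a careful person would: the job done as asked, in the order asked, and still so for the second after the job is handed in, with the robot touching nothing.
It also fails if it takes over 51 s, if anything falls off the work surface, if the arm or the gripper's body presses on something with over 40 N, if the wrist force passes 120 N, or if a joint passes its speed limit or range.

ROBOT

A 7-joint arm with a two-finger parallel gripper is mounted at the origin on the work surface. World frame = base frame: x ahead of the robot, y to its left, z up, the work surface at z = 0. Lengths are in m, angles in degrees, forces in N, time in s.
With the tool pointing down it reaches from about 0.425 to 0.875 m from the base axis. Payload 4.7 kg.
Tool frame: the origin (TCP) lies at the centre of the arm's flange, where the gripper is bolted on; the fingertips stand 182 mm ahead of it and the grasp point (between the pads) lies 164 mm ahead of it; z points along the fingers, x is the direction in which the jaws open and shut, and the axes are right-handed (so a half turn about z gives the same grasp; the last joint's range is limited). The gripper opens to 87 mm and grips with 3 to 60 N. Pads are 19 mm wide; open, the fingers measure 117 mm over their backs; the gripper's body (75 mm by 190 mm) begins 51 mm behind the grasp point.
Start: joints at [-66.228, 18.392, -4.016, 83.108, 1.295, 78.541, -3.26], TCP at [0.254, 0.598, 0.405] pointing down, gripper open.
Joint ranges: [-163.93, 163.93], [-17.29, 119.83], [-79.2, 71.16], [3.27, 140.29], [-89.18, 269.18], [5.43, 117.66], [-154.24, 154.24]. Speed limits (degrees/s): [147.25, 147.25, 180, 180, 180, 180, 180].

INTERFACE

Orientations are given as [roll, pitch, yaw] about the fixed x, y, z axes, in that order (R = Rz(yaw) Ry(pitch) Rx(roll)).
In Python, from cell import env gives the robot as it stands. The module is installed in compiled form; this text tells all that it offers.
- The arm moves only by the tool carry_out, never from a script. Its argument "increments" is a list of rows, each a list of 5 numbers: the shift along the world's x, y, z in m, then the turn about the world's z in degrees, then the gripper's target within -1 to 1 (shut at 1, half-way at 0, fully open at -1). In form: [[dx, dy, dz, spin, jaw], ...]. A call has 1 to 20 rows; each row is the pose to reach, as a shift and turn from the pose commanded when the call began; what a row does not reach only later rows make up. A row lasts 1/10 s, in which the tool goes at most 50 mm and 8.59 degrees, less where a joint would pass 70% of its speed; a pose out of reach is approached as far as the arm can. A call with a gripper value outside its range is refused whole. The fingers move at their own pace and stop on an object; "grip_force" is the grip in N (left out, the last holds). Time passes only in rows, so rows that repeat a pose let the fingers close. It gives the time, the measured TCP pose, the force and the opening at its end, in the units of the state.
- env.get_obs(): the state, without advancing time (a new reading comes with each control period).
- env.read_camera(name): name is "side" or "top"; returns (picture, depth): 420x560x3 uint8, red, green, blue; 420x560 float32, m along the optical axis (not along the pixel's ray), 0 where there is no reading.
- env.get_calibration(name): a dict with "K" (3x3 intrinsics, pixels), "camera_from_world" (4x4, takes a point from world to camera coordinates). Camera axes: x right, y down, z forward; pixel columns grow to the right and rows downward; lengths in m; the calibration is good to about 2 mm. A picture is of the moment at which its call begins. get_calibration takes no time and is no camera call.
- env.sign_off(): hands the job in, once; it reports no verdict.
The state is a dict: "time_s": time; "qpos": joint angles; "joint_velocities": joint speeds; "effort": joint torques, N m; "tool_pos": TCP position; "tool_rot": TCP orientation; "force": force on the tool from outside, world axes, zero at the start; "wrist_torque": the same for the moment, N m; "grip_width": finger opening in m.
Only numpy, scipy, OpenCV 4.12 (cv2) and the standard library are available. Lean on these libraries where they do the work, as an engineer would, in place of code of your own. Each camera call takes 0.05 s, during which the arm holds its last target.

## Working session

There is one attempt and no reset: what is moved stays moved. The work goes in short steps, Python scripts to look and compute and a tool call to move; the robot and the scene stay as the last step left them, time stands still between calls to the robot, and variables do not carry over. Pictures are saved under pics/ and viewed, and the job is handed in when it is done.

Besides the shell and the picture viewer there is one more tool, called after "Call:" by a JSON object that holds its "api" and its "payload". carry_out: Moves the arm, as the interface text tells. Its arguments: {"type":"object","properties":{"increments":{"type":"array"},"grip_force":{"type":"number"}},"required":["increments"]}

```bash
mkdir -p pics
python3 - <<'E'
from cell import env
import cv2,numpy as np
o=env.get_obs();print({k:np.round(v,3).tolist() for k,v in o.items()})
for n in("side","top"):
    p,d=env.read_camera(n);cv2.imwrite(f"pics/{n}0.png",p[:,:,::-1]);np.savez(f"pics/{n}0.npz",p=p,d=d)
    c=env.get_calibration(n);print(n,np.round(c["K"],1).tolist(),np.round(c["camera_from_world"],4).tolist(), (d>0).mean())
E
```

```text
{'time_s': 0.0, 'qpos': [-66.227, 18.44, -4.017, 83.175, 1.297, 78.54, -3.26], 'joint_velocities': [0.036, -0.063, -0.048, -0.067, -0.087, 0.034, -0.005], 'effort': [0.0, -49.127, -0.404, -31.252, -0.064, 0.044, 0.0], 'tool_pos': [0.254, 0.598, 0.404], 'tool_rot': [179.993, 0.109, 67.039], 'force': [-0.212, 0.253, -0.696], 'wrist_torque': [-0.009, 0.002, -0.051], 'grip_width': 0.087}
side [[449.7, 0.0, 278.2], [0.0, 449.7, 208.6], [0.0, 0.0, 1.0]] [[-0.9847, -0.174, -0.0036, 0.6145], [-0.1141, 0.6611, -0.7416, 0.1796], [0.1314, -0.7299, -0.6708, 1.0541], [0.0, 0.0, 0.0, 1.0]] 0.9960289115646258
top [[459.1, 0.0, 276.7], [0.0, 459.1, 213.8], [0.0, 0.0, 1.0]] [[-0.01, -0.9999, 0.0037, 0.0147], [-0.9948, 0.0096, -0.1019, 0.6164], [0.1018, -0.0047, -0.9948, 1.3396], [0.0, 0.0, 0.0, 1.0]] 0.9959098639455782
```

View pics/side0.png

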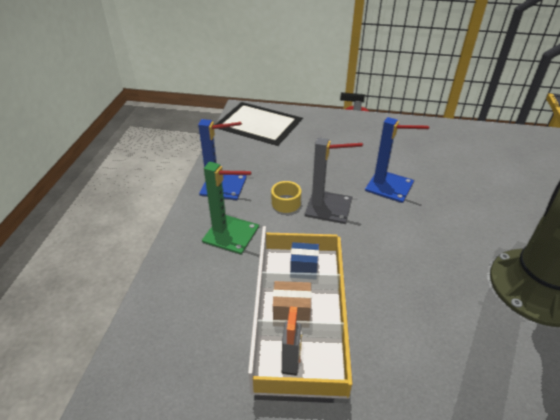

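View pics/top0.png

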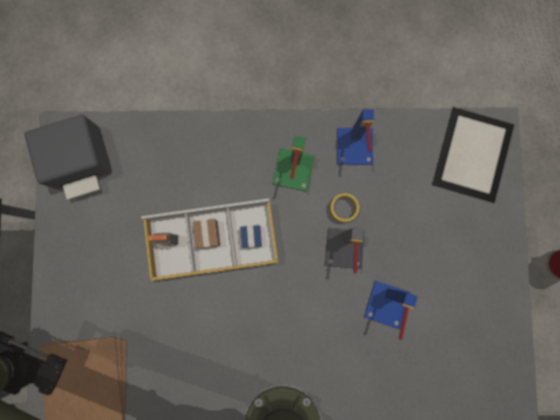

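The side view shows the lamp (orange eye at about 292,322; dark body at 290,358) in the bay nearest the camera. The grey post is at about (320,175), with its red peg running from (328,147) to (362,145). In the top view the eye is at about (157,239) and the grey post's peg runs from (357,240) to (355,272). Next I zoom in and measure.

```bash
cat > h.py <<'E'
from cell import env
import cv2,numpy as np
def cal(n):
    c=env.get_calibration(n);return np.array(c["K"]),np.array(c["camera_from_world"])
def grid(n,d):
    K,T=cal(n);v,u=np.mgrid[:420,:560]
    pc=np.stack([(u-K[0,2])/K[0,0]*d,(v-K[1,2])/K[1,1]*d,d],-1)
    return (pc-T[:3,3])@T[:3,:3]
def ray(n,uv):
    K,T=cal(n);r=np.linalg.solve(K,[uv[0],uv[1],1.])@T[:3,:3];return -T[:3,:3].T@T[:3,3],r/np.linalg.norm(r)
def plane(n,uv,z):
    o,r=ray(n,uv);return o+r*(z-o[2])/r[2]
def tri(a,b):
    (o1,r1),(o2,r2)=ray("side",a),ray("top",b)
    s=np.linalg.lstsq(np.c_[r1,-r2],o2-o1,rcond=None)[0];p,q=o1+s[0]*r1,o2+s[1]*r2
    return (p+q)/2,np.linalg.norm(p-q)
def proj(n,P):
    K,T=cal(n);q=K@(T[:3,:3]@np.asarray(P)+T[:3,3]);return q[:2]/q[2]
def crop(n,p,x0,y0,x1,y1,f,out):
    cv2.imwrite(out,cv2.resize(p[y0:y1,x0:x1,::-1],None,fx=f,fy=f,interpolation=cv2.INTER_CUBIC))
E
python3 - <<'E'
from h import *
S=np.load("pics/side0.npz");T=np.load("pics/top0.npz")
crop("side",S["p"],240,280,340,400,6,"pics/s_lamp.png")
crop("side",S["p"],290,120,390,230,5,"pics/s_post.png")
crop("top",T["p"],135,190,285,285,5,"pics/t_lamp.png")
crop("top",T["p"],310,180,390,290,5,"pics/t_post.png")
for n,D,win in(("side",S,[("eye",270,295,310,345),("peg",322,135,370,156)]),("top",T,[("eye",140,225,185,250),("peg",345,230,366,278)])):
    g=grid(n,D["d"]);hsv=cv2.cvtColor(D["p"],cv2.COLOR_RGB2HSV)
    for w,x0,y0,x1,y1 in win:
        m=np.zeros((420,560),bool);h=hsv[...,0];s=hsv[...,1]
        m[y0:y1,x0:x1]=True
        m&= (s>130)&(hsv[...,2]>60)&((h<14)&(h>4) if w=="eye" else (h<6)|(h>172))
        if w=="eye": m&=g[...,2]>.13
        P=g[m];vv,uu=np.nonzero(m);print(n,w,len(P),uu.min(),uu.max(),vv.min(),vv.max());print(np.round(P.min(0),3),np.round(np.median(P,0),3),np.round(P.max(0),3))
E
```

```text
side eye 263 287 296 306 343
[0.487 0.3   0.159] [0.542 0.335 0.2  ] [0.549 0.758 0.843]
side peg 77 330 361 143 147
[ 0.45  -0.192  0.201] [ 0.486 -0.186  0.212] [ 0.525 -0.179  0.225]
top eye 66 151 167 236 240
[0.477 0.015 0.162] [0.539 0.319 0.2  ] [0.545 0.345 1.395]
top peg 67 354 357 243 271
[ 0.449 -0.198  0.202] [ 0.487 -0.191  0.216] [0.521 0.015 1.395]
```

View pics/s_lamp.png

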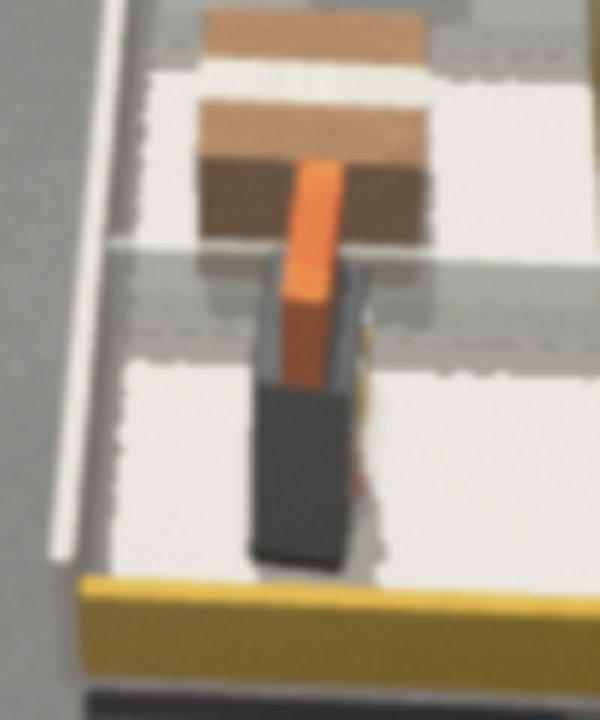

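View pics/t_lamp.png

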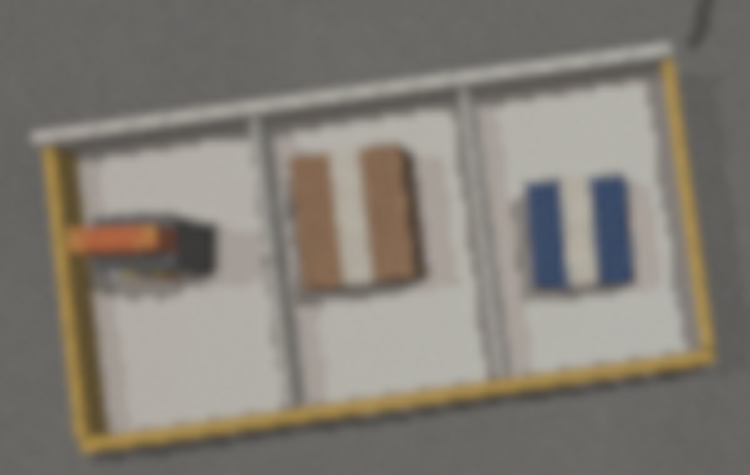

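View pics/s_post.png

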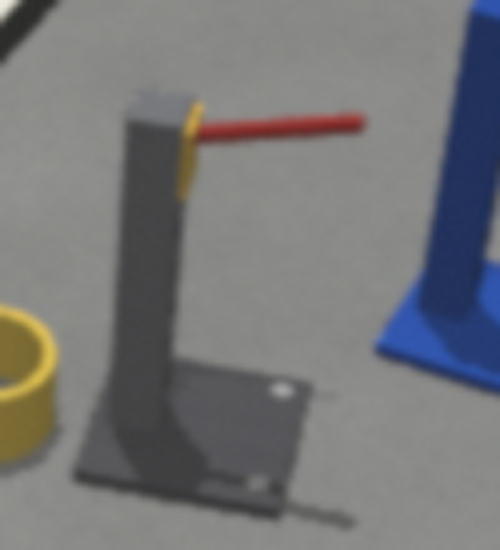

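View pics/t_post.png

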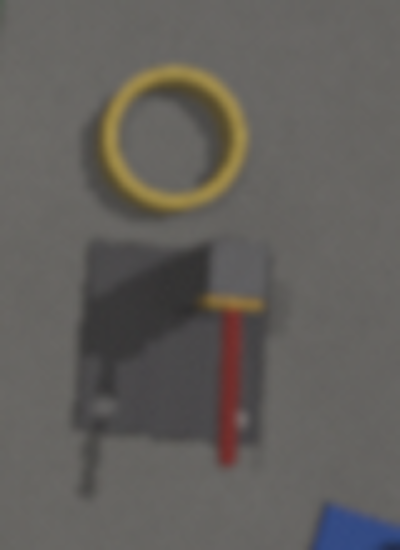

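Run:
```python
from h import *
S=np.load("pics/side0.npz");T=np.load("pics/top0.npz")
G={}
for n,D,(x0,y0,x1,y1) in(("side",S,(270,295,310,345)),("top",T,(140,225,185,250))):
    g=grid(n,D["d"]);hsv=cv2.cvtColor(D["p"],cv2.COLOR_RGB2HSV);m=np.zeros((420,560),bool)
    m[y0:y1,x0:x1]=True;m&=(hsv[...,1]>130)&(hsv[...,0]>4)&(hsv[...,0]<15)&(abs(g[...,2]-.2)<.008)
    P=g[m];
    vv,uu=np.nonzero(m)
    r=cv2.minAreaRect(np.c_[uu,vv].astype(np.float32));bx=cv2.boxPoints(r)
    print(n,m.sum(),"mean z",P[:,2].mean(), "px centre",r[0],"pts median",np.median(P,0))
    Q=np.array([plane(n,b,.202)[:2] for b in bx]);print(np.round(Q,4).tolist(),Q.mean(0))
    xy=P[:,:2]-P[:,:2].mean(0);d=np.linalg.svd(xy)[2][0];print("axis deg",np.degrees(np.arctan2(d[1],d[0])))
    G[n]=r[0]
    # body points
    R=(abs(g[...,0]-.54)<.04)&(abs(g[...,1]-.32)<.05)&(g[...,2]>.15)&(g[...,2]<.164); B=g[R]
    print("body top",len(B),np.round([B.min(0),B.max(0)],3).tolist())
    if len(B)>4: print(cv2.minAreaRect((B[:,:2]*1000).astype(np.float32)))
print("tri eye top",tri(G["side"],G["top"]))
cr=lambda x0,y0,f,c:((c[0]+.5)/f-.5+x0,(c[1]+.5)/f-.5+y0)
a,b=[cr(240,280,6,c) for c in((305,300),(322,162))]
A,B=plane("side",a,.202),plane("side",b,.202);print("edge",A,B,np.linalg.norm(A-B),np.degrees(np.arctan2(*(A-B)[:2])))
# peg ends
s_tip,s_root=cr(290,120,5,(362,122)),cr(290,120,5,(200,133))
t_tip,t_root=cr(310,180,5,(227,463)),cr(310,180,5,(233,309))
for w,a,b in(("tip(round)",s_tip,t_tip),("root",s_root,t_root)): print(w,tri(a,b))
# peg axis from depth
for n,D,(x0,y0,x1,y1) in(("side",S,(322,135,370,156)),("top",T,(345,230,366,278))):
    g=grid(n,D["d"]);hsv=cv2.cvtColor(D["p"],cv2.COLOR_RGB2HSV);m=np.zeros((420,560),bool)
    m[y0:y1,x0:x1]=True;m&=(hsv[...,1]>130)&((hsv[...,0]<6)|(hsv[...,0]>172))&(g[...,2]>.19)&(g[...,2]<.24)
    P=g[m];c=P.mean(0);d=np.linalg.svd(P-c)[2][0];d*=-np.sign(d[0]);print(n,"peg",c,d,"yaw",np.degrees(np.arctan2(-d[1],-d[0])),"slope",np.degrees(np.arcsin(d[2])),P[:,0].min(),P[:,0].max())
# shelf: rail
for n,D in(("side",S),("top",T)):
    g=grid(n,D["d"]);m=(abs(g[...,2]-.095)<.006)&(g[...,0]>.3)&(g[...,0]<.55)&(g[...,1]>0)&(g[...,1]<.4)
    hsv=cv2.cvtColor(D["p"],cv2.COLOR_RGB2HSV);m&=(hsv[...,1]>110)&(hsv[...,0]>16)&(hsv[...,0]<32);P=g[m];print(n,"yellow top",len(P),np.round([P.min(0),P.max(0)],3).tolist())
    print(cv2.minAreaRect((P[:,:2]*1000).astype(np.float32)))
    m=(abs(g[...,2]-.12)<.006)&(g[...,0]>.3)&(g[...,0]<.7)&(g[...,1]>0)&(g[...,1]<.4);P=g[m]
    print("back top",cv2.minAreaRect((P[:,:2]*1000).astype(np.float32)))
```

```text
side 188 mean z 0.20023608707621948 px centre (291.7308044433594, 319.15386962890625) pts median [0.54237616 0.32738281 0.20050375]
[[0.5473, 0.3526], [0.55, 0.3018], [0.5372, 0.3016], [0.5352, 0.3522]] [0.54243036 0.32705207]
axis deg 92.93635900331425
body top 264 [[0.527, 0.3, 0.15], [0.558, 0.348, 0.164]]
((542.6065673828125, 324.3123474121094), (29.97610092163086, 47.084590911865234), 1.8828929662704468)
top 64 mean z 0.20058571163791794 px centre (158.0, 237.5) pts median [0.54141331 0.31974178 0.20069231]
[[0.5444, 0.3392], [0.544, 0.2976], [0.5362, 0.2975], [0.5366, 0.339]] [0.54028035 0.31833999]
axis deg -88.83036372195266
body top 116 [[0.525, 0.298, 0.15], [0.558, 0.344, 0.164]]
((541.2782592773438, 321.1319580078125), (31.391937255859375, 45.7462272644043), 4.736326694488525)
tri eye top (array([0.54203531, 0.32095447, 0.19196466]), np.float64(0.0024454967909670385))
edge [0.54147341 0.34782739 0.202     ] [0.54366598 0.302314   0.202     ] 0.045566164255898 -2.758038173603003
tip(round) (array([ 0.44690543, -0.18809879,  0.21936083]), np.float64(0.001465580224777854))
r
[... 282 characters left out ...]
19115096  0.21668253] [-0.96361593  0.10354951  0.24641804] yaw -6.133428939852415 slope 14.265650700634545 0.44944946292501325 0.5207734438284849
side yellow top 1054 [[0.43, 0.012, 0.089], [0.55, 0.384, 0.101]]
((510.8541564941406, 196.47509765625), (121.12809753417969, 363.8383483886719), 6.8559489250183105)
back top ((575.9576416015625, 204.8430938720703), (108.88618469238281, 361.81488037109375), 7.501259803771973)
top yellow top 318 [[0.43, 0.012, 0.089], [0.55, 0.378, 0.101]]
((506.9028015136719, 194.14402770996094), (114.62236785888672, 359.2538757324219), 7.168065547943115)
back top ((573.4055786132812, 203.41458129882812), (113.76655578613281, 358.5955810546875), 7.580739974975586)
```

Lamp eye is at about (0.542, 0.3225), yaw about +3°, with its top at z 0.200–0.202 (expected 0.202). The peg axis is at about (0.487, -0.191, 0.2105), yaw about -6.3°, slope 15°. All of this fits the given sizes. I'll move above the lamp with jaw yaw 93°.

Call:
{"api": "carry_out", "payload": {"increments": [[0.03,-0.03,0.02,3,-1],[0.06,-0.06,0.03,6,-1],[0.09,-0.085,0.03,9,-1],[0.12,-0.115,0.03,12,-1],[0.15,-0.145,0.03,15,-1],[0.18,-0.17,0.03,18,-1],[0.21,-0.2,0.03,21,-1],[0.24,-0.23,0.03,24,-1],[0.27,-0.255,0.03,26,-1],[0.288,-0.2755,0.03,26,-1],[0.288,-0.2755,0.03,26,-1],[0.288,-0.2755,0.03,26,-1],[0.288,-0.2755,0.03,26,-1]], "grip_force": 25}}

```text
time_s: 1.4
tool_pos: [0.5405, 0.3245, 0.4345]
tool_rot: [-179.9, -0.0, 93.2]
force: [-0.6, -0.0, 0.7]
grip_width: 0.0869
```

Run:
```python
from h import *
o=env.get_obs();print(o["time_s"],o["tool_pos"],o["tool_rot"],o["force"])
p,d=env.read_camera("side");crop("side",p,200,180,400,400,2.7,"pics/s1.png")
S=np.load("pics/side0.npz");T=np.load("pics/top0.npz")
# blue post pegs
for n,D in(("side",S),("top",T)):
    g=grid(n,D["d"]);hsv=cv2.cvtColor(D["p"],cv2.COLOR_RGB2HSV)
    m=(hsv[...,1]>110)&((hsv[...,0]<6)|(hsv[...,0]>172))&(g[...,2]>.18)&(g[...,2]<.24)
    k,l,st,_=cv2.connectedComponentsWithStats(m.astype(np.uint8))
    for i in range(1,k):
        if st[i,4]>20: P=g[l==i];print(n,np.round([P.min(0),P.max(0)],3).tolist())
```

```text
1.4 [0.54054697 0.3244638  0.43445944] [-1.79937805e+02 -4.45899960e-02  9.31712080e+01] [-0.58570049 -0.04081077  0.72895941]
side [[0.764, -0.233, 0.202], [0.84, -0.223, 0.224]]
side [[0.284, -0.317, 0.2], [0.356, -0.289, 0.225]]
side [[0.45, -0.192, 0.201], [0.525, -0.179, 0.225]]
side [[0.692, -0.041, 0.2], [0.771, -0.023, 0.225]]
top [[0.763, -0.239, 0.204], [0.835, -0.229, 0.23]]
top [[0.694, -0.048, 0.204], [0.765, -0.028, 0.23]]
top [[0.447, -0.198, 0.202], [0.521, -0.185, 0.23]]
top [[0.282, -0.322, 0.201], [0.354, -0.292, 0.228]]
```

View s1.

View pics/s1.png

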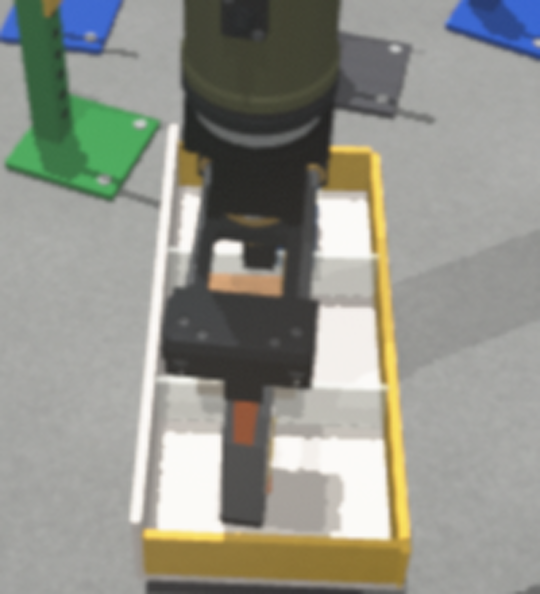

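The gripper's finger (crop 245,370) lines up with the eye and body (245,420). I'll descend and close.

Call:
{"api": "carry_out", "payload": {"increments": [[0.001,-0.001,-0.015,0,-1],[0.001,-0.001,-0.03,0,-1],[0.001,-0.001,-0.045,0,-1],[0.001,-0.001,-0.06,0,-1],[0.001,-0.001,-0.075,0,-1],[0.001,-0.001,-0.09,0,-1],[0.001,-0.001,-0.09,0,-1],[0.001,-0.001,-0.09,0,-1],[0.001,-0.001,-0.09,0,1],[0.001,-0.001,-0.09,0,1],[0.001,-0.001,-0.09,0,1],[0.001,-0.001,-0.09,0,1],[0.001,-0.001,-0.09,0,1],[0.001,-0.001,-0.09,0,1],[0.001,-0.001,-0.09,0,1],[0.001,-0.001,-0.09,0,1]], "grip_force": 25}}

```text
time_s: 3.05
tool_pos: [0.5426, 0.322, 0.3448]
tool_rot: [180.0, -0.0, 93.0]
force: [1.2, 0.1, 0.6]
grip_width: 0.0456
```

Call:
{"api": "carry_out", "payload": {"increments": [[0,0,0.01,0,1],[0,0,0.025,0,1],[0,0,0.04,0,1],[0,0,0.055,0,1],[0,0,0.07,0,1],[0,0,0.085,0,1],[0,0,0.09,0,1],[0,0,0.09,0,1],[0,0,0.09,0,1]]}}

```text
time_s: 3.95
tool_pos: [0.5425, 0.3219, 0.4342]
tool_rot: [-179.9, 0.0, 93.0]
force: [-0.6, -0.2, -2.1]
grip_width: 0.0456
```

Run:
```python
from h import *
o=env.get_obs();print(o["time_s"],o["tool_pos"],o["force"],o["grip_width"])
p,d=env.read_camera("side");crop("side",p,200,180,400,400,2.7,"pics/s2.png")
```

```text
3.95 [0.54249852 0.32192455 0.43418889] [-0.62154089 -0.15758798 -2.06303068] 0.04564300637753415
```

View pics/s2.png

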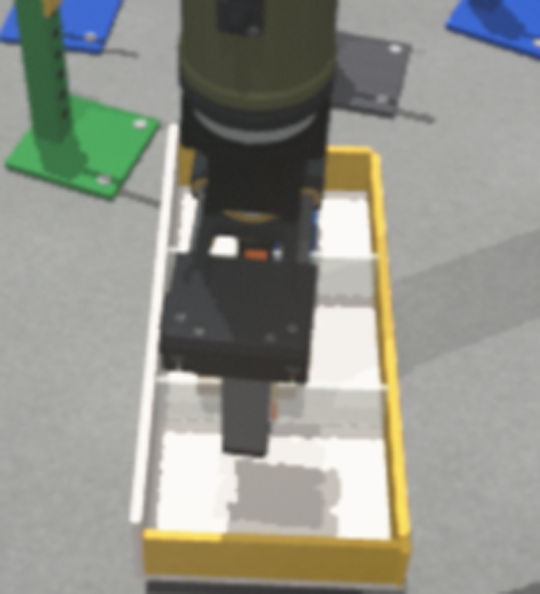

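The lamp is lifted (shadow on the empty bay floor, about 2.2 N of extra load, width 45.6 mm). Its underside is at about z 0.14. I'll draw it straight out along the shelf's -x.

Call:
{"api": "carry_out", "payload": {"increments": [[-0.01,-0.001,0,0,1],[-0.03,-0.003,0,0,1],[-0.05,-0.006,0,0,1],[-0.07,-0.008,0,0,1],[-0.09,-0.01,0,0,1],[-0.11,-0.013,0,0,1],[-0.13,-0.016,0,0,1],[-0.15,-0.018,0,0,1],[-0.165,-0.02,0,0,1],[-0.165,-0.02,0,0,1],[-0.165,-0.02,0,0,1]]}}

```text
time_s: 5.1
tool_pos: [0.3776, 0.3019, 0.4348]
tool_rot: [180.0, -0.0, 93.1]
force: [-0.1, 0.3, -1.9]
grip_width: 0.0462
```

Run:
```python
from h import *
o=env.get_obs();print(o["time_s"],o["tool_pos"],o["tool_rot"],o["force"],o["qpos"])
p,d=env.read_camera("side");cv2.imwrite("pics/s3.png",p[:,:,::-1])
p,d=env.read_camera("top");cv2.imwrite("pics/t3.png",p[:,:,::-1])
g=grid("top",d);hsv=cv2.cvtColor(p,cv2.COLOR_RGB2HSV)
m=(hsv[...,1]>110)&(hsv[...,0]>16)&(hsv[...,0]<32)&(abs(g[...,2]-.095)<.006)&(g[...,1]>0)&(g[...,0]>.35)
P=g[m]
for y in np.arange(.02,.38,.04):
    q=P[abs(P[:,1]-y)<.02]; print(round(y,2),len(q) and round(q[:,0].min(),3))
```

```text
5.1 [0.37755506 0.30186369 0.43484055] [ 1.79952683e+02 -1.36963652e-02  9.30545240e+01] [-0.08706076  0.27679366 -1.8664266 ] [-4.35403438e+01 -2.71133048e+00  1.68274634e+00  1.03429026e+02
  1.00333471e-01  7.92356965e+01  5.11763697e+01]
0.02 0.471
0.06 0.466
0.1 0.461
0.14 0.455
0.18 0.45
0.22 0.445
0.26 0.44
0.3 0.435
0.34 0.43
```

View pics/s3.png

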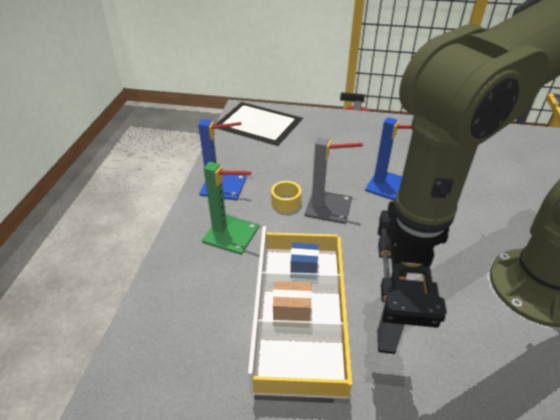

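View pics/t3.png

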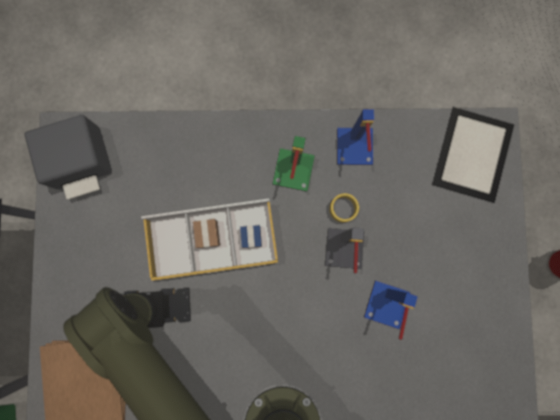

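The lamp is clear of the shelf: rail front at x≥0.43, lamp at 0.3775±0.015. Cartons are in place. I'll carry it across at radius ≥0.44 to in front of the peg.

Call:
{"api": "carry_out", "payload": {"increments": [[0.003,-0.025,0.02,0,1],[0.0075,-0.052,0.04,0,1],[0.02,-0.077,0.04,0,1],[0.031,-0.102,0.04,0,1],[0.037,-0.127,0.04,0,1],[0.0425,-0.152,0.04,0,1],[0.05,-0.177,0.04,-1,1],[0.0565,-0.202,0.04,-2,1],[0.061,-0.227,0.04,-3,1],[0.0655,-0.252,0.04,-4,1],[0.067,-0.277,0.04,-5,1],[0.0685,-0.302,0.04,-6,1],[0.068,-0.327,0.04,-7,1],[0.0665,-0.352,0.04,-8,1],[0.06,-0.377,0.04,-9,1],[0.0525,-0.402,0.04,-9.3,1],[0.044,-0.427,0.04,-9.3,1],[0.0345,-0.452,0.04,-9.3,1],[0.0275,-0.47,0.04,-9.3,1],[0.0225,-0.485,0.04,-9.3,1]]}}

```text
time_s: 7.2
tool_pos: [0.3996, -0.1851, 0.4749]
tool_rot: [180.0, 0.0, 83.6]
force: [0.0, 0.5, -1.9]
grip_width: 0.0461
```

Run:
```python
from h import *
o=env.get_obs();print(o["time_s"],o["tool_pos"],o["tool_rot"],o["force"],o["qpos"])
```

```text
7.2 [ 0.39964814 -0.18510343  0.47489322] [1.79985893e+02 2.13041210e-02 8.35699281e+01] [ 0.0137745   0.53984151 -1.87133827] [-19.15064236 -12.86155492  34.66496929 105.46415349   7.31847744
  85.19391118  97.79197954]
```

Call:
{"api": "carry_out", "payload": {"increments": [[0,0,-0.015,0,1],[0,0,-0.03,0,1],[0,0,-0.045,0,1],[0,0,-0.06,0,1],[0,0,-0.078,0,1],[0.01,0,-0.078,0,1],[0.01,0,-0.078,0,1],[0.01,0,-0.078,0,1]]}}

```text
time_s: 8.0
tool_pos: [0.4109, -0.1833, 0.3977]
tool_rot: [179.9, 0.0, 83.7]
force: [0.4, -0.2, -1.4]
grip_width: 0.0458
```

Run:
```python
from h import *
o=env.get_obs();print(o["time_s"],o["tool_pos"],o["tool_rot"],o["force"])
p,d=env.read_camera("side");crop("side",p,300,100,440,220,5,"pics/s4.png")
np.savez("pics/side4.npz",p=p,d=d)
p,d=env.read_camera("top");crop("top",p,300,200,420,310,5,"pics/t4.png")
e=[.41,-.183,.23]
print(proj("side",e),proj("top",e))
```

```text
8.0 [ 0.41090642 -0.18328404  0.39770936] [1.79943693e+02 4.80012417e-02 8.37230581e+01] [ 0.42023685 -0.16688202 -1.42773113]
[378.16559775 142.96735924] [354.10730502 286.83328064]
```

View pics/s4.png

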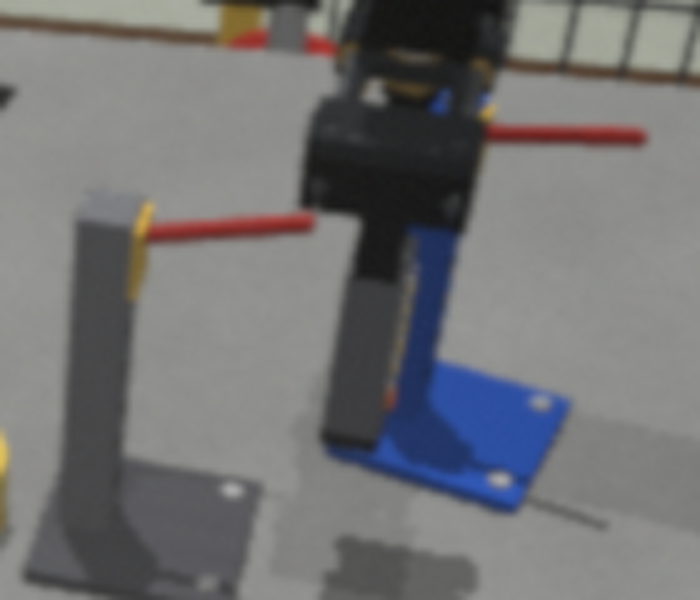

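View pics/t4.png

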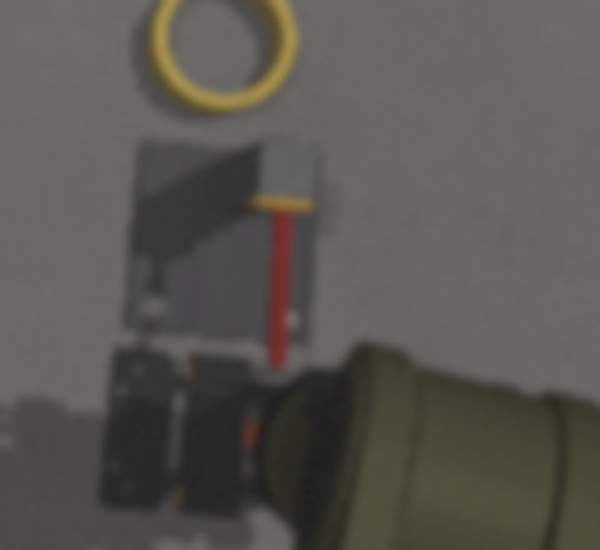

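Run:
```python
from h import *
ez=.3977-.1668; c=np.array([.411,-.1833,ez]);a=np.radians(-6.3);R=np.array([[np.cos(a),-np.sin(a),0],[np.sin(a),np.cos(a),0],[0,0,1]])
for q in([-.015,.023,-.128],[.015,.023,-.128],[-.015,.023,-.02],[.015,.023,-.02]): print(q,(proj("side",c+R@q)-[300,100])*5+2)
D=np.load("pics/side4.npz");g=grid("side",D["d"])
for (u,v) in((355,320),(355,400),(350,435)): print(g[100+v//5,300+u//5])
t=np.array([.447,-.188,.2194])
print("peg tip",(proj("side",t)-[300,100])*5+2)
```

```text
[-0.015, 0.023, -0.128] [378.70529719 453.1239975 ]
[0.015, 0.023, -0.128] [320.2362133  442.80809118]
[-0.015, 0.023, -0.02] [410.46806912 280.36228303]
[0.015, 0.023, -0.02] [347.91800463 270.36342907]
[ 0.42013486 -0.16177854  0.18126418]
[ 0.4134887  -0.16272342  0.13125236]
[ 0.41331851 -0.15852001  0.11176081]
peg tip [313.31660267 222.16512711]
```

The predicted lamp corners match the image to about 1 px, so the held pose is confirmed. I'll thread along the peg axis.

Call:
{"api": "carry_out", "payload": {"increments": [[0.01,-0.001,-0.0025,0,1],[0.02,-0.002,-0.005,0,1],[0.03,-0.003,-0.0075,0,1],[0.04,-0.004,-0.01,0,1],[0.05,-0.005,-0.0125,0,1],[0.06,-0.006,-0.015,0,1],[0.07,-0.007,-0.0175,0,1],[0.077,-0.008,-0.0195,0,1],[0.077,-0.008,-0.0195,0,1],[0.077,-0.008,-0.0195,0,1]]}}

```text
time_s: 9.1
tool_pos: [0.487, -0.1911, 0.3771]
tool_rot: [-180.0, 0.0, 83.7]
force: [-0.8, -0.1, -1.9]
grip_width: 0.0457
```

Run:
```python
from h import *
o=env.get_obs();print(o["time_s"],o["tool_pos"],o["tool_rot"],o["force"])
p,d=env.read_camera("side");crop("side",p,300,100,440,220,5,"pics/s5.png")
```

```text
9.1 [ 0.48703463 -0.19114804  0.37713403] [-1.79956658e+02  1.07837611e-02  8.37191777e+01] [-0.81584568 -0.08390239 -1.94226769]
```

View pics/s5.png

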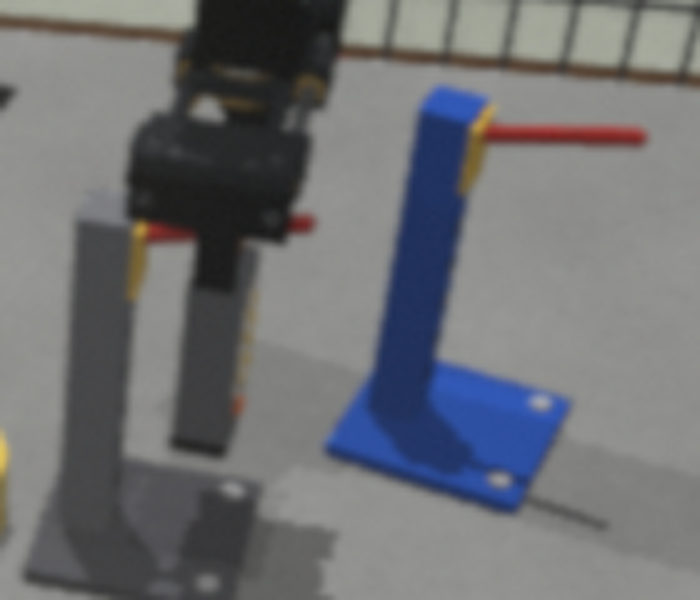

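The peg runs through the eye: red is visible on both sides of the finger, and there is no contact force. I'll lower gently until the peg carries the lamp.

Call:
{"api": "carry_out", "payload": {"increments": [[0,0,-0.002,0,1],[0,0,-0.004,0,1],[0,0,-0.005,0,1],[0,0,-0.006,0,1],[0,0,-0.006,0,1],[0,0,-0.006,0,1]], "grip_force": 10}}

```text
time_s: 9.75
tool_pos: [0.4871, -0.191, 0.3713]
tool_rot: [180.0, -0.0, 83.7]
force: [0.1, 0.2, -2.7]
grip_width: 0.0461
```

Call:
{"api": "carry_out", "payload": {"increments": [[0,0,-0.001,0,1],[0,0,-0.0015,0,1],[0,0,-0.002,0,1],[0,0,-0.002,0,1],[0,0,-0.002,0,1]]}}

```text
time_s: 10.25
tool_pos: [0.4873, -0.1912, 0.3704]
tool_rot: [179.9, -0.0, 83.7]
force: [-2.6, 1.3, 5.9]
grip_width: 0.0457
```

Contact found (Fz +5.9 N). I'll ease up 0.7 mm and release slowly.

Call:
{"api": "carry_out", "payload": {"increments": [[0,0,0.0007,0,1],[0,0,0.0007,0,1],[0,0,0.0007,0,1],[0,0,0.0007,0,-0.06],[0,0,0.0007,0,-0.1],[0,0,0.0007,0,-0.15],[0,0,0.0007,0,-0.2],[0,0,0.0007,0,-0.25],[0,0,0.0007,0,-0.4],[0,0,0.0007,0,-0.6],[0,0,0.0007,0,-0.8],[0,0,0.0007,0,-1],[0,0,0.0007,0,-1],[0,0,0.0007,0,-1],[0,0,0.0007,0,-1]]}}

```text
time_s: 11.75
tool_pos: [0.4871, -0.191, 0.37]
tool_rot: [180.0, -0.0, 83.7]
force: [-0.0, 0.4, 0.3]
grip_width: 0.0865
```

Run:
```python
from h import *
o=env.get_obs();print(o["time_s"],o["tool_pos"],o["force"],o["grip_width"])
p,d=env.read_camera("side");crop("side",p,300,100,440,220,5,"pics/s6.png")
```

```text
11.75 [ 0.48711331 -0.19100323  0.36999287] [-0.03059242  0.38464792  0.33947038] 0.08648216335182124
```

View pics/s6.png

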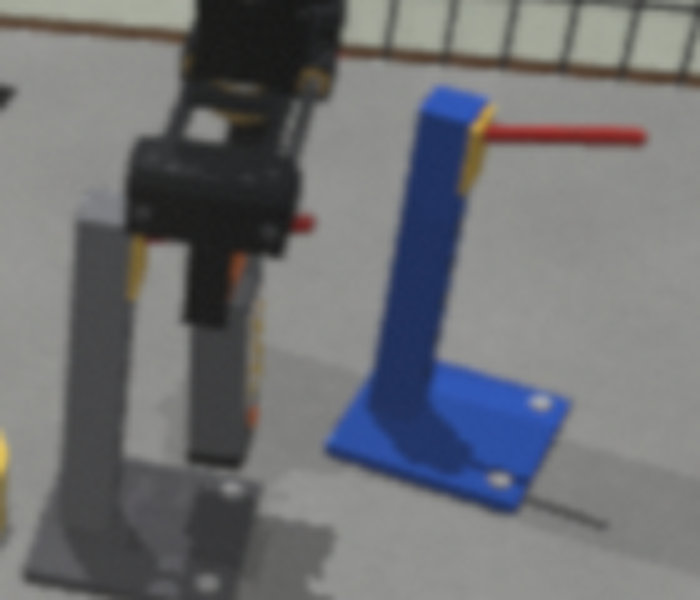

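The lamp hangs on the peg by itself, tilted a little, with the fingers fully open. I'll go straight up.

Call:
{"api": "carry_out", "payload": {"increments": [[0,0,0.005,0,-1],[0,0,0.015,0,-1],[0,0,0.03,0,-1],[0,0,0.045,0,-1],[0,0,0.06,0,-1],[0,0,0.08,0,-1],[0,0,0.1,0,-1],[0,0,0.12,0,-1],[0,0.04,0.13,0,-1],[-0.01,0.08,0.13,0,-1],[-0.01,0.12,0.13,0,-1],[-0.01,0.16,0.13,0,-1],[-0.01,0.2,0.13,0,-1],[-0.01,0.2,0.13,0,-1],[-0.01,0.2,0.13,0,-1]]}}

```text
time_s: 13.3
tool_pos: [0.4771, 0.0096, 0.501]
tool_rot: [179.9, 0.0, 83.9]
force: [-0.1, -1.2, -0.1]
grip_width: 0.0871
```

Run:
```python
from h import *
o=env.get_obs();print(o["time_s"],o["tool_pos"],o["force"])
p,d=env.read_camera("side");crop("side",p,210,100,410,250,4,"pics/s7.png")
p2,d2=env.read_camera("top");cv2.imwrite("pics/t7.png",p2[:,:,::-1])
```

```text
13.3 [0.47708555 0.0096169  0.50095348] [-0.14389085 -1.1575138  -0.09505943]
```

View pics/s7.png

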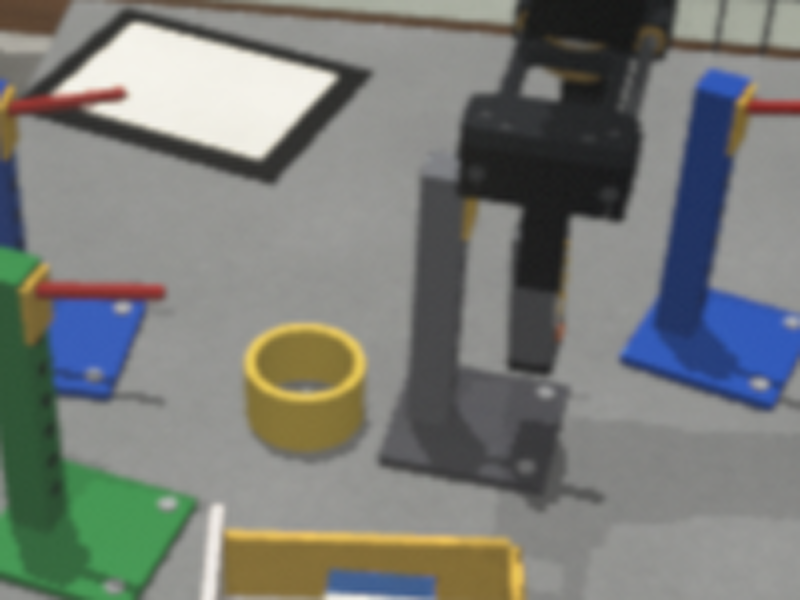

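View pics/t7.png

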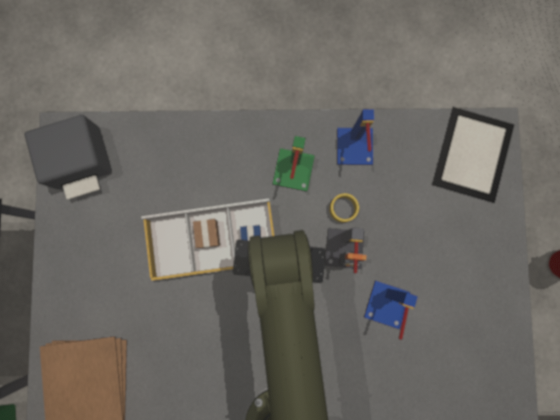

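The top view shows the orange eye across the peg at (357,257). The gripper blocks the side view, so I'll move it away and check that the lamp is still.

Call:
{"api": "carry_out", "payload": {"increments": [[0,0.03,0.02,0,-1],[0,0.07,0.03,0,-1],[0,0.11,0.03,0,-1],[0,0.15,0.03,0,-1],[0,0.19,0.03,0,-1],[0,0.23,0.03,0,-1],[0,0.25,0.03,0,-1],[0,0.25,0.03,0,-1],[0,0.25,0.03,0,-1],[0,0.25,0.03,0,-1],[0,0.25,0.03,0,-1],[0,0.25,0.03,0,-1]]}}

```text
time_s: 14.6
tool_pos: [0.4774, 0.2576, 0.5304]
tool_rot: [180.0, -0.0, 83.6]
force: [-0.2, 0.0, -0.0]
grip_width: 0.0868
```

Run:
```python
from h import *
fs=[]
for i in range(4):
    p,d=env.read_camera("side");fs.append(p.astype(int))
    for _ in range(2): env.read_camera("top") if i<3 else None
print([np.abs(f[120:240,310:380]-fs[0][120:240,310:380]).mean() for f in fs],[np.abs(f[10:60,10:60]-fs[0][10:60,10:60]).mean() for f in fs])
crop("side",p,210,100,410,250,4,"pics/s8.png")
p2,_=env.read_camera("top");crop("top",p2,130,120,390,300,3,"pics/t8.png");print(env.get_obs()["time_s"])
```

```text
[np.float64(0.0), np.float64(2.276190476190476), np.float64(3.0285714285714285), np.float64(3.283095238095238)] [np.float64(0.0), np.float64(0.452), np.float64(0.4592), np.float64(0.44626666666666664)]
15.15
```

View pics/s8.png

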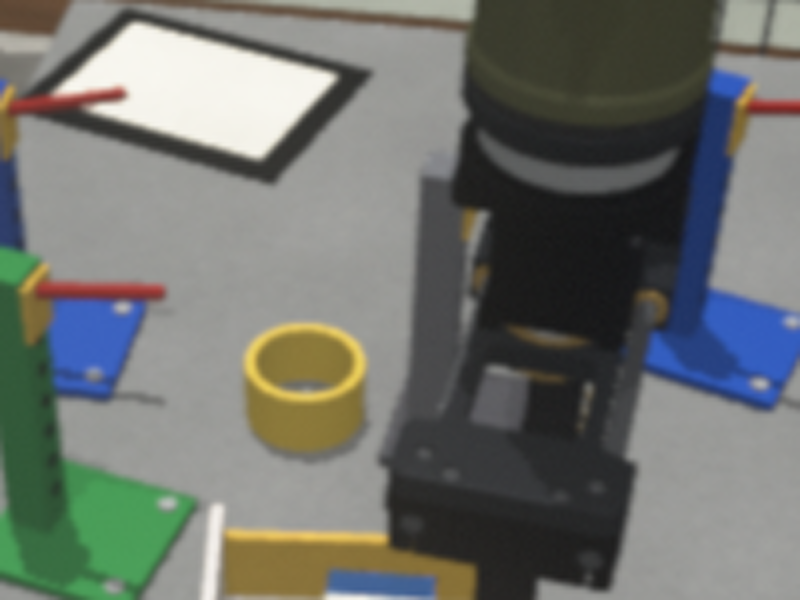

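View pics/t8.png

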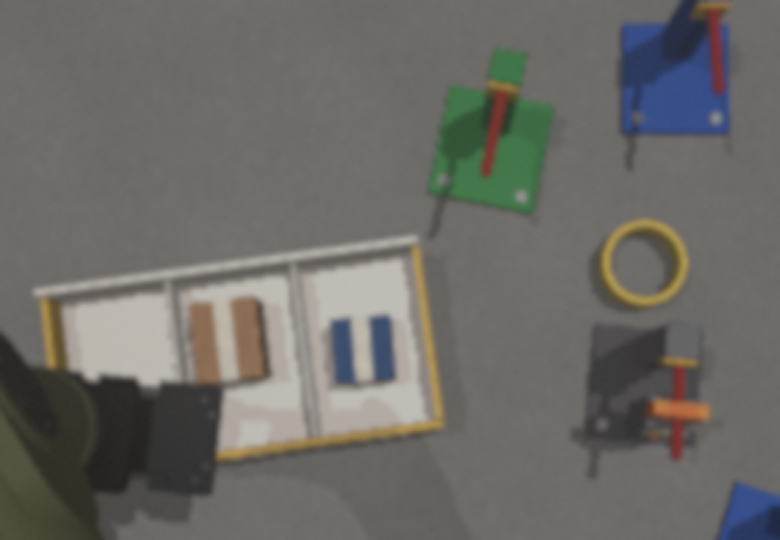

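The arm still blocks the side view. I'll move it towards the robot, where that view was clear earlier.

Call:
{"api": "carry_out", "payload": {"increments": [[-0.02,0.01,0,0,-1],[-0.05,0.025,0,0,-1],[-0.08,0.04,0,0,-1],[-0.1,0.05,0,0,-1],[-0.1,0.05,0,0,-1],[-0.1,0.05,0,0,-1],[-0.1,0.05,0,0,-1],[-0.1,0.05,0,0,-1],[-0.1,0.05,0,0,-1],[-0.1,0.05,0,0,-1]]}}

```text
time_s: 16.15
tool_pos: [0.3776, 0.3087, 0.5299]
tool_rot: [-180.0, 0.0, 83.7]
force: [-0.3, 0.1, 0.7]
grip_width: 0.0868
```

Run:
```python
from h import *
fs=[];ts=[]
for i in range(5):
    p,d=env.read_camera("side");fs.append(p.astype(int)[120:225,300:365])
    q,_=env.read_camera("top");ts.append(q.astype(int)[225:285,320:375])
print([np.abs(f-fs[0]).mean().round(2) for f in fs],[np.abs(f-ts[0]).mean().round(2) for f in ts])
crop("side",p,210,100,410,250,4,"pics/s9.png")
K=grid("side",d);hsv=cv2.cvtColor(p,cv2.COLOR_RGB2HSV)
m=(hsv[...,1]>130)&(hsv[...,0]>4)&(hsv[...,0]<15)&(K[...,1]<-.1)&(K[...,1]>-.25)&(K[...,0]>.42)&(K[...,2]>.1)&(K[...,2]<.3)
P=K[m];print(len(P),np.round([P.min(0),np.median(P,0),P.max(0)],3).tolist());print(env.get_obs()["time_s"])
```

```text
[np.float64(0.0), np.float64(0.49), np.float64(0.5), np.float64(0.5), np.float64(0.5)] [np.float64(0.0), np.float64(0.52), np.float64(0.54), np.float64(0.5), np.float64(0.52)]
144 [[0.481, -0.232, 0.183], [0.489, -0.17, 0.214], [0.843, -0.164, 0.228]]
16.65
```

View pics/s9.png

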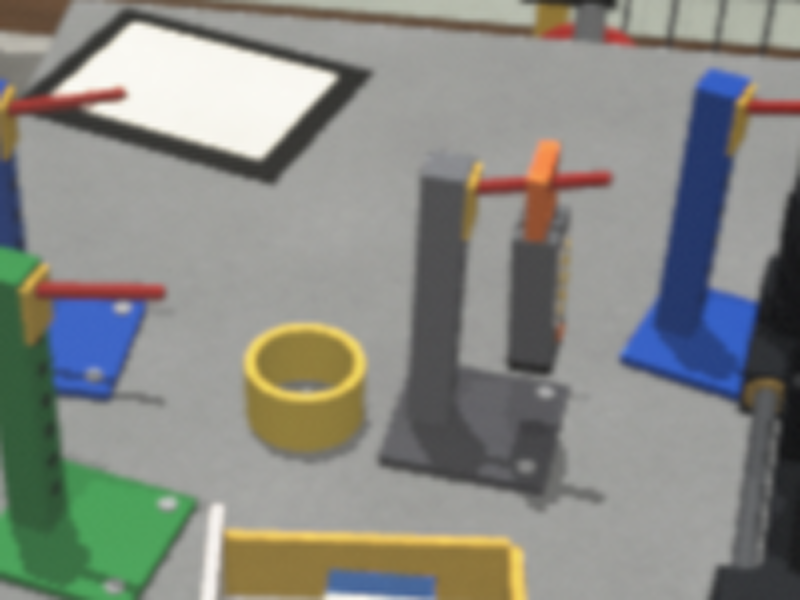

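The lamp hangs mid-peg at about (540,190) in the crop, clear of the strut. Frame differences there are at noise level, so it is still. Tape and shelf are undisturbed. I'll hand it in.

```bash
python3 -c "
from cell import env
print(env.sign_off())"
```

```text
the job is handed in; nothing more can be done
None
```

The work light now hangs by its eye on the red peg of the grey post, and I handed the job in at about 16.7 s of the 51 s allowed. I lifted it 90 mm straight up and drew it out along the shelf's front direction, its underside about 45 mm above the rail. Then I carried it across, threaded it along the peg, lowered it until it touched, released it and moved the arm away.

- **Hang:** In the last side and top views the eye is mid-peg, about 40 mm from the peg's root, and the lamp is clear of the strut.
- **Still:** Over five frames in about 0.5 s, the picture around the lamp changed only by camera noise (about 0.5 grey levels).
- **Forces:** The highest reading I saw was about 6.5 N, when the eye first touched the peg. I only read forces at the end of each move.
- **Other things:** By eye, the cartons and the tape roll look unmoved; I did not measure them.
- **Disagreements:** The side and top views differed by about 5 mm on the lamp's y position, and I used the mean. One stillness check failed because the moving arm blocked the side view; the repeat with a clear view passed.

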